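Latch the lunch box shut

TASK

Two white lunch boxes with wooden tops stand on the worktop; the smaller one is already latched. Latch the larger one: flip the steel wire loop of its draw latch over so that its end bar drops behind the hooked keeper on the lid, then push the latch lever back and all the way down so that it snaps past centre and stays down with the loop hooked.

Things in the scene. Friction and masses are not known exactly. Their poses are not given: they have to be found in the camera images.
- crate: The larger box: white, light wooden top, steel latch on the top's midline, 220 (x) x 140 x 95 mm, fixed to the worktop. Origin: centre of its underside. x runs along its length from lever to keeper, roughly away from the robot (yaw up to 0.35 rad). The smaller box (200 x 100 x 65 mm) has the same latch, already shut.
- keeper (a point): Seat of the loop's end bar on the +x side of the keeper, 6 mm above the box top; axes as the box. The keeper is a steel hook 14 mm wide, 15 mm high, just to -x of this point, with a lip that overhangs it by 1 mm, 5 mm above. The lever's hinge line is parallel to y, 65.7 mm to -x of this point and 6 mm higher. Lid and keeper give about 4 mm to -x under the latch's pull.
- bail_bar (a point): Middle of the loop's end bar (6 mm thick, 30 mm long, along y). Two wires run 80 mm from it, 15 mm either side of the midline, to a free pivot on the lever 18 mm from its hinge; a 24 mm wide tab sticks out 15 mm beyond. Starts standing 90 to 115 mm above the box top, leaning to -x past the lever; pushed to +x past vertical it falls by itself, over the keeper if the lever stands.
- latch_lever (a joint): Lever angle, rad: 0 shut (flat to -x, its upper side 16 mm above the box top), 1.57 upright, starts 1.66 to 1.92 (leaning to the keeper). Steel strip 22 mm wide, 4 mm thick, 67 mm long from its hinge, between the loop's wires. Stays where left; once hooked it takes a few N at the tip, springs back if let go too early, and below about 0.2 rad pulls itself shut.

How it is judged (in metres and radians):
On the way:
1. the loop lies over the keeper, its bar behind the hook, with the lever still up (value of joint latch_lever above 0.9 rad and x of bail_bar in the frame of keeper between -0.003 and 0.025 m and z of bail_bar in the frame of keeper below 0.004 m), for 0.1 s.
At the end, for the whole second after the job is handed in: The larger box's lever is down within 0.12 rad of its stop and stays there by itself, and the loop's end bar is drawn against the far side of the keeper, under its lip (within 5 mm of the seat) (value of joint latch_lever below 0.12 rad and x of bail_bar in the frame of keeper between -0.004 and 0.005 m and z of bail_bar in the frame of keeper below 0.005 m); the robot touches nothing.
It also fails if it takes over 38 s, if anything falls off the work surface, if the arm or the gripper's body presses on something with over 40 N, if the wrist force passes 120 N, or if a joint passes its speed limit or range.

ROBOT

A 6-joint arm with a two-finger parallel gripper is mounted at the origin on a cart in front of the work surface, level with it; the furniture and walls round the work are solid. World frame = base frame: x ahead of the robot, y to its left, z up, the work surface at z = 0. Lengths are in mm, angles in degrees, forces in N, time in s.
With the tool pointing down it reaches from about 350 to 850 mm from the base axis. Payload 8.1 kg.
Tool frame: the origin (TCP) lies on the mounting face of the last link; the fingertips stand 173 mm ahead of it and the grasp point (between the pads) lies 155 mm ahead of it; z points along the fingers, y is the direction in which the jaws open and shut (so a half turn about z gives the same grasp; the last joint's range is limited). The gripper opens to 85 mm and grips with 20 to 120 N. Pads are 22 mm wide; open, the fingers measure 114 mm over their backs; the gripper's body (76 mm by 85 mm) begins 54 mm behind the grasp point. The pads swing forward as they close: fully open they stand 13 mm farther back than shut.
Start: joints at [67.815, 7.471, 85.268, -0, 87.261, -4.893], TCP at [178.322, 572.894, 404.692] pointing down, gripper open.
Joint ranges: [-169.43, 169.43], [-51.17, 129.36], [1.28, 143.12], [-76.62, 256.62], [0, 156.53], [-152.29, 152.29]. Speed limits (degrees/s): [136.94, 136.94, 159.86, 180, 180, 180].

INTERFACE

Orientations are given as [roll, pitch, yaw] about the fixed x, y, z axes, in that order (R = Rz(yaw) Ry(pitch) Rx(roll)).
In Python, from bench import * gives the robot as it stands.
- The arm moves only by the tool arm_command, never from a script. Its argument "plan" is a list of rows, each an object of numbers: "jaw": the closure, from 0 (fully open) to 1 (shut); "dx", "dy", "dz": the shift along the tool's x, y, z in mm; "wx", "wy", "wz": the turn, a rotation vector about the tool's x, y, z in rad. A call has 1 to 12 rows; each row is the pose to reach, as a shift and turn from the pose commanded when the call began, along the tool's axes at that moment; what a row does not reach only later rows make up. A row lasts 1/10 s, in which the tool goes at most 50 mm and 8.59 degrees, less where a joint would pass 70% of its speed; a pose out of reach is approached as far as the arm can. A call with a gripper value outside its range is refused whole. The fingers move at their own pace and stop on an object; "squeeze" is the grip in N (left out, the last holds). Time passes only in rows, so rows that repeat a pose let the fingers close. It gives the time, the measured TCP pose, the force and the opening at its end, in the units of the state.
- sense(): the state, without advancing time (a new reading comes with each control period).
- snapshot(name): name is "scene" or "side" or "wrist"; returns a dict with "pixels" (420x560x3 uint8, red, green, blue), "fx", "fy", "cx", "cy" (pixels), "extrinsics" (4x4, takes a point from camera to world coordinates). Camera axes: x right, y up, looking along -z (the intrinsics and any distortion apply to the point x, -y, -z); pixel columns grow to the right and rows downward; lengths in mm; the calibration is good to about 2 mm. A picture is of the moment at which its call begins. There is no depth.
- hand_in(): hands the job in, once; it reports no verdict.
Trained networks look in the newest picture that a camera, given by its name, has taken for a name from the list of things; names that differ only in an ending like _2 or _b are one class to them, and where a whole thing is asked for, a point or a joint stands for the part that bears it (a point fixed in the world has none). Each returns a list of dicts, best first, with "score" (0 to 1); they miss things now and then, are a little off and sometimes report something else, mostly with a low value. They report only what shows in the picture. A call takes as long as a camera call.
- recognise(camera, target): "box" ([left, top, width, height] in pixels, round what is visible of it).
- pinpoint(camera, target): "pixel" ([column, row] in pixels: a listed point, or the origin of a listed thing).
The state is a dict: "time": time; "joint_pos": joint angles; "qd": joint speeds; "joint_efforts": joint torques, N m; "tool_pos": TCP position; "tcp_rot": TCP orientation; "ft_force": force on the tool from outside, world axes, zero at the start; "wrist_torque": the same for the moment, N m; "finger_gap": finger opening in mm.
Only numpy, scipy, OpenCV 4.12 (cv2) and the standard library are available. Lean on these libraries where they do the work, as an engineer would, in place of code of your own. Each camera call takes 0.05 s, during which the arm holds its last target.

## Working session

There is one attempt and no reset: what is moved stays moved. The work goes in short steps, Python scripts to look and compute and a tool call to move; the robot and the scene stay as the last step left them, time stands still between calls to the robot, and variables do not carry over. Pictures are saved under pics/ and viewed, and the job is handed in when it is done.

Besides the shell and the picture viewer there is one more tool, called as name(argument=value, ...) on one line, values as JSON. arm_command: Moves the arm, as the interface text tells. Its arguments: {"type":"object","properties":{"plan":{"type":"array"},"squeeze":{"type":"number"}},"required":["plan"]}

```bash
ls; mkdir -p pics
python3 - <<'E'
from bench import *
import cv2
print(sense())
for c in ["scene","side","wrist"]:
    s=snapshot(c); cv2.imwrite(f"pics/a_{c}.png",cv2.cvtColor(s["pixels"],cv2.COLOR_RGB2BGR))
    print(c,s["fx"],s["fy"],s["cx"],s["cy"],s["extrinsics"], [k for k in s])
    for t in ["crate","keeper","bail_bar","latch_lever"]:
        print(t,[(r["pixel"],round(r["score"],2)) for r in pinpoint(c,t)],[(r["box"],round(r["score"],2)) for r in recognise(c,t)] if t!="keeper" else "")
E
```

```text
pics
{'time': 0.0, 'joint_pos': array([ 6.78142765e+01,  7.51634436e+00,  8.53299172e+01, -1.29167859e-03,
        8.72605645e+01, -4.89248921e+00]), 'qd': array([ 0.04460423,  0.12595485,  0.0155233 ,  0.02323642, -0.07515273,
        0.006032  ]), 'joint_efforts': array([-1.21906094e-03, -5.69414985e+01, -5.00539076e+01, -3.14190293e-04,
        1.51241227e-02, -3.93845276e-07]), 'tool_pos': array([178.24804743, 572.67298978, 403.62512028]), 'tcp_rot': array([-1.79893453e+02, -7.82540787e-03,  1.62706821e+02]), 'ft_force': array([ 0.10203481, -0.48263981,  0.67669478]), 'wrist_torque': array([-0.06333352, -0.03313428,  0.02266674]), 'finger_gap': 85.58070108235573}
scene 440.89538520026093 440.89538520026093 281.5975412210077 212.63809689101532 [[ 6.58131089e-01  5.76669516e-01 -4.84061710e-01  1.54476185e+02]
 [-7.52852355e-01  4.96563170e-01 -4.32016607e-01 -4.49494097e+02]
 [-8.76359037e-03  6.48750559e-01  7.60950663e-01  7.40687665e+02]
 [ 0.00000000e+00  0.00000000e+00  0.00000000e+00  1.00000000e+00]] ['pixels', 'fx', 'fy', 'cx', 'cy', 'extrinsics']
crate [([219.2, 194.8], 0.82)] [([154.7, 126.7, 122.2, 110.7], 0.97)]
keeper [([229.8, 150.4], 0.6)] 
bail_bar [] [([174.2, 146.4, 35.1, 17.2], 0.55)]Traceback (most recent call last):
  File "<stdin>", line 8, in <module>
ValueError: it knows: bail_bar, crate, keeper
```

Run:
```python
from bench import *
import cv2, pickle
for c in ["scene","side","wrist"]:
    s=snapshot(c); cv2.imwrite(f"pics/b_{c}.png",cv2.cvtColor(s["pixels"],cv2.COLOR_RGB2BGR))
    pickle.dump(s,open(f"b_{c}.pkl","wb"))
    print(c,s["fx"],s["cx"],s["cy"],s["extrinsics"])
    if c!="wrist":
     for t in ["crate","keeper","bail_bar"]:
        print(t,[(r["pixel"],round(r["score"],2)) for r in pinpoint(c,t)])
print(sense()["time"])
```

```text
scene 440.89538520026093 281.5975412210077 212.63809689101532 [[ 6.58131089e-01  5.76669516e-01 -4.84061710e-01  1.54476185e+02]
 [-7.52852355e-01  4.96563170e-01 -4.32016607e-01 -4.49494097e+02]
 [-8.76359037e-03  6.48750559e-01  7.60950663e-01  7.40687665e+02]
 [ 0.00000000e+00  0.00000000e+00  0.00000000e+00  1.00000000e+00]]
crate [([220.2, 196.6], 0.91)]
keeper [([229.8, 153.8], 0.57)]
bail_bar [([180.5, 150.4], 0.72)]
side 438.3902823288232 280.1014259274683 205.81744237688565 [[-9.04553753e-01  1.98417987e-01 -3.77376220e-01  2.62019129e+02]
 [-4.26237073e-01 -4.42055892e-01  7.89245555e-01  5.63228054e+02]
 [-1.02208676e-02  8.74766763e-01  4.84436418e-01  5.07482307e+02]
 [ 0.00000000e+00  0.00000000e+00  0.00000000e+00  1.00000000e+00]]
crate [([232.4, 313.3], 0.92)]
keeper [([201.0, 259.4], 0.63)]
bail_bar [([264.9, 226.4], 0.59)]
wrist 297.6025122346206 281.18106645295825 214.58790689038358 [[ 2.95964697e-01 -9.12090670e-01 -2.83717303e-01  1.05689382e+02]
 [ 9.55198808e-01  2.82493415e-01  8.82763149e-02  5.96359964e+02]
 [-3.67733423e-04 -2.97133103e-01  9.54835999e-01  3.74074263e+02]
 [ 0.00000000e+00  0.00000000e+00  0.00000000e+00  1.00000000e+00]]
0.75
```

```bash
sleep 1; python3 -c "
import cv2
a=cv2.imread('pics/b_scene.png');cv2.imwrite('pics/b_sc_z.png',cv2.resize(a[90:270,110:350],None,fx=3.3,fy=3.3,interpolation=cv2.INTER_CUBIC))"
```

```text
(no output)
```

View pics/b_side.png

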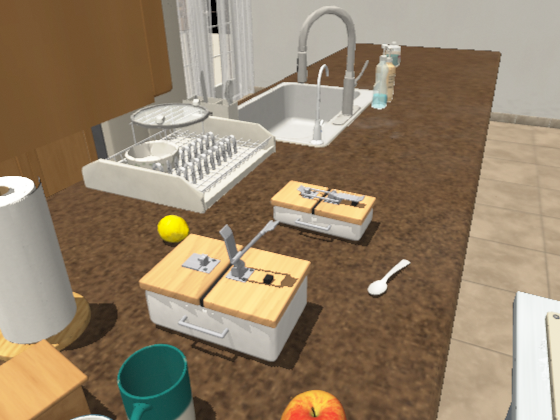

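View pics/b_scene.png

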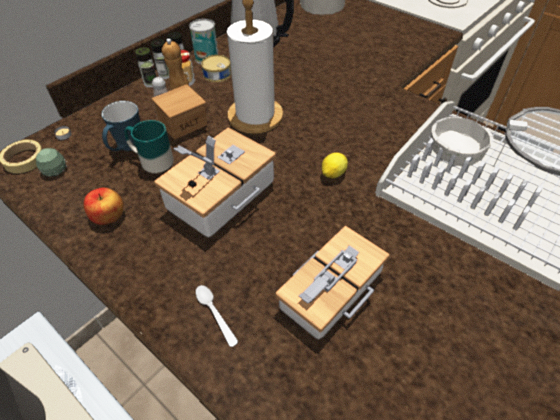

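View pics/b_sc_z.png

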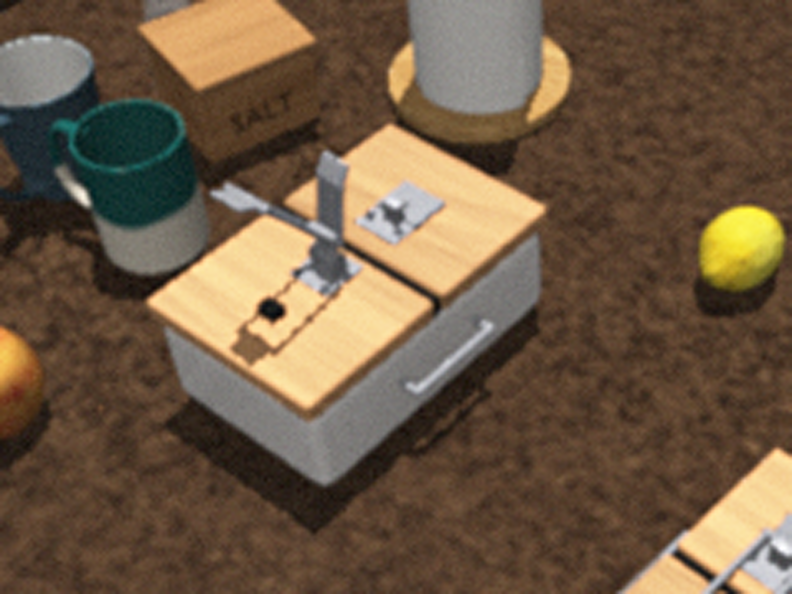

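```bash
cat > h.py <<'E'
import numpy as np, pickle, cv2
def ray(s,p):
    E=np.array(s["extrinsics"]);d=np.array([(p[0]-s["cx"])/s["fx"],-(p[1]-s["cy"])/s["fy"],-1.])
    return E[:3,3],E[:3,:3]@d
def plane(s,p,z):
    o,d=ray(s,p);return o+d*(z-o[2])/d[2]
def tri(obs):
    A=np.zeros((3,3));b=np.zeros(3)
    for s,p in obs:
        o,d=ray(s,p);d=d/np.linalg.norm(d);P=np.eye(3)-np.outer(d,d);A+=P;b+=P@o
    x=np.linalg.solve(A,b)
    return x,[np.round(np.linalg.norm((np.eye(3)-np.outer(d/np.linalg.norm(d),d/np.linalg.norm(d)))@(x-o)),1) for o,d in [ray(s,p) for s,p in obs]]
def proj(s,X):
    E=np.array(s["extrinsics"]);c=E[:3,:3].T@(np.asarray(X)-E[:3,3])
    return np.array([s["cx"]+s["fx"]*c[0]/-c[2],s["cy"]+s["fy"]*c[1]/c[2]])
E
python3 - <<'E'
from h import *
S={c:pickle.load(open(f"b_{c}.pkl","rb")) for c in["scene","side"]}
np.set_printoptions(precision=1,suppress=True)
for p in [(203.9,215.2),(154.8,180.9),(228.2,127.9),(275.8,153)]: print("sc",plane(S["scene"],p,95))
for p in [(147,275),(217,238),(309,263),(242,318)]: print("sd",plane(S["side"],p,95))
print(tri([(S["scene"],(220.2,196.6)),(S["side"],(232.4,313.3))]))
print(tri([(S["scene"],(229.8,152.)),(S["side"],(201,259.4))]))
print(tri([(S["scene"],(180.5,150.4)),(S["side"],(264.9,226.4))]))
for n in S:
    a=cv2.imread(f"pics/b_{n}.png")
    c=(130,120) if n=="scene" else (130,205)
    cv2.imwrite(f"pics/c_{n}.png",cv2.resize(a[c[1]:c[1]+140,c[0]:c[0]+190],None,fx=4.2,fy=4.2,interpolation=cv2.INTER_CUBIC))
E
```

```text
sc [463.1  25.8  95. ]
sc [459.6 171.3  95. ]
sc [678.2 179.4  95. ]
sc [685.4  38.9  95. ]
sd [675.4 170.3  95. ]
sd [633.7  39.   95. ]
sd [462.9  40.3  95. ]
sd [498.3 190.6  95. ]
(array([569.1, 106. ,   4.2]), [np.float64(0.9), np.float64(0.9)])
(array([617. , 110.8, 102.4]), [np.float64(0.1), np.float64(0.1)])
(array([500.1, 109.3, 189.7]), [np.float64(2.9), np.float64(2.9)])
```

View pics/c_side.png

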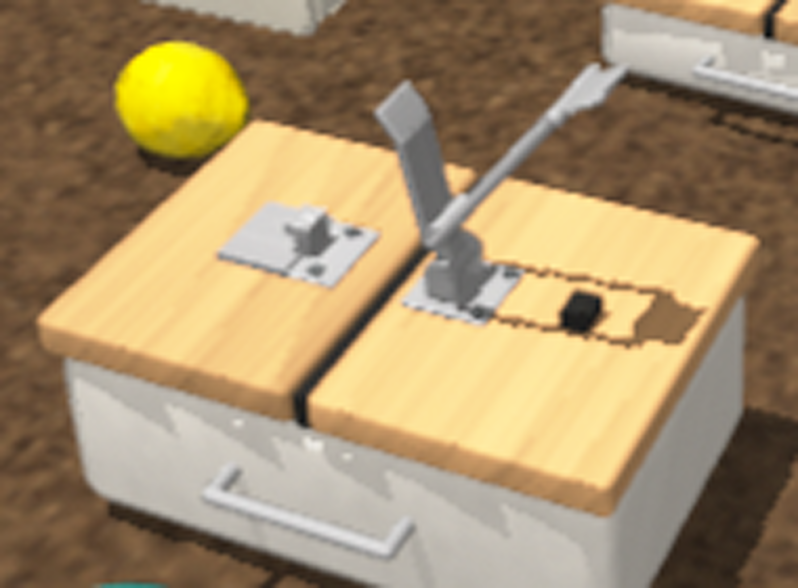

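View pics/c_scene.png

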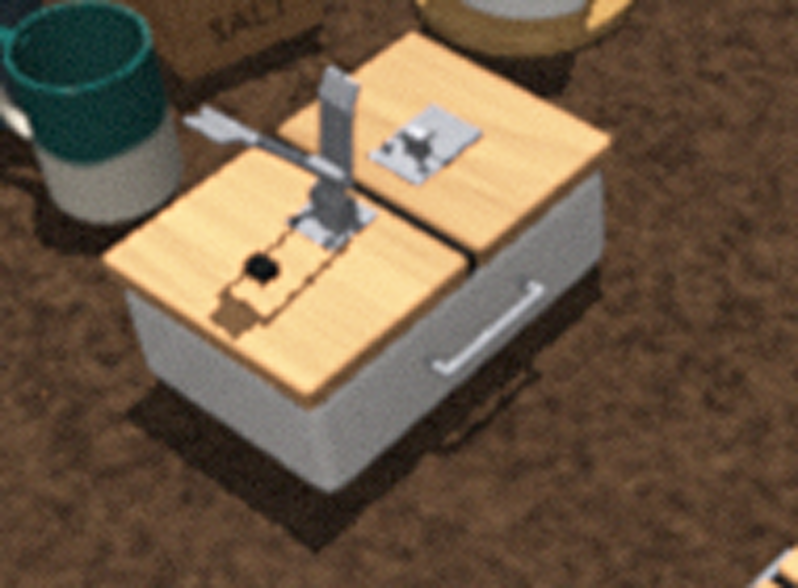

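```bash
cat > fit.py <<'E'
from h import *
from scipy.optimize import least_squares
S={c:pickle.load(open(f"b_{c}.pkl","rb")) for c in["scene","side"]}
np.set_printoptions(precision=2,suppress=True)
zs=lambda x,y:(x/4.2+130,y/4.2+120); zd=lambda x,y:(x/4.2+130,y/4.2+205)
C={(-1,-1):[zs(312,405),zd(757,240)],(-1,1):[zs(103,260),zd(605,512)],(1,1):[zs(413,32),zd(40,325)],(1,-1):[zs(610,140),zd(255,125)]}
def W(q,v):
    c,s=np.cos(q[2]),np.sin(q[2]);return np.array([q[0]+c*v[0]-s*v[1],q[1]+s*v[0]+c*v[1],v[2]])
def f(q):
    r=[]
    for (a,b),(p1,p2) in C.items():
        X=W(q,(a*q[3],b*q[4],95)); r+=list(proj(S["scene"],X)-p1)+list(proj(S["side"],X)-p2)
    return r
q=least_squares(f,[570,105,0,110,70],loss="soft_l1").x
if __name__=="__main__":
    print(q,np.degrees(q[2]),np.array(f(q)))
    c,s=np.cos(q[2]),np.sin(q[2])
    def loc(X): d=X[:2]-q[:2]; return np.array([c*d[0]+s*d[1],-s*d[0]+c*d[1],X[2]-95])
    for n,a,b in [("keeper_top",zs(422,133),zd(308,215)),("tip",zs(343,76),zd(392,95)),("bar",zs(243,134),zd(568,108)),("tabend",zs(197,115),zd(615,75)),("bailpivot",zs(335,170),zd(440,232)),("nnkeeper",(229.8,152),(201,259.4))]:
        X,e=tri([(S["scene"],a),(S["side"],b)]);print(n,X,e,"local",loc(X))
E
python3 fit.py
```

```text
[571.27 107.93   0.05 109.95  72.21] 2.8592443130057488 [-1.19 -3.   -0.14 -2.89 -1.39 -1.3   0.56 -7.68 -2.22 -0.68 -0.45 -1.95
 -0.48 -0.66  0.92 -2.66]
keeper_top [615.23 106.59 106.55] [np.float64(0.4), np.float64(0.4)] local [43.84 -3.54 11.55]
tip [572.5  107.52 170.69] [np.float64(0.4), np.float64(0.4)] local [ 1.21 -0.47 75.69]
bar [507.19 102.39 180.18] [np.float64(1.5), np.float64(1.5)] local [-64.28  -2.34  85.18]
tabend [488.24 106.52 200.69] [np.float64(2.4), np.float64(2.4)] local [-83.     2.73 105.69]
bailpivot [557.72 108.42 118.5 ] [np.float64(2.0), np.float64(2.0)] local [-13.51   1.17  23.5 ]
nnkeeper [616.96 110.79 102.37] [np.float64(0.1), np.float64(0.1)] local [45.77  0.57  7.37]
```

```bash
sed -i 's/zd(605,512)/zd(610,486)/' fit.py; python3 fit.py
python3 - <<'E'
from fit import *
for n,p in [("towelbase",(256,125)),("mug teal base",(155,168)),("mug blue base",(122,145)),("salt base",(185,135)),("apple",(105,222)),("spoon",(203,290)),("smallbox",(335,315))]:
    print(n,plane(S["scene"],p,0))
print("toweltop@250",plane(S["scene"],(250,30),250))
E
```

```text
[571.11 107.51   0.05 110.21  71.97] 3.1448823538526116 [-0.96 -2.8   0.06 -3.12 -1.3  -0.82  0.28 -1.93 -2.27 -0.6  -0.25 -1.94
 -0.49 -0.84  0.59 -2.6 ]
keeper_top [615.23 106.59 106.55] [np.float64(0.4), np.float64(0.4)] local [44.01 -3.34 11.55]
tip [572.5  107.52 170.69] [np.float64(0.4), np.float64(0.4)] local [ 1.39 -0.07 75.69]
bar [507.19 102.39 180.18] [np.float64(1.5), np.float64(1.5)] local [-64.1   -1.6   85.18]
tabend [488.24 106.52 200.69] [np.float64(2.4), np.float64(2.4)] local [-82.8    3.55 105.69]
bailpivot [557.72 108.42 118.5 ] [np.float64(2.0), np.float64(2.0)] local [-13.32   1.64  23.5 ]
nnkeeper [616.96 110.79 102.37] [np.float64(0.1), np.float64(0.1)] local [45.96  0.76  7.37]
towelbase [811.87 224.27   0.  ]
mug teal base [532.41 297.3   -0.  ]
mug blue base [530.64 428.99   0.  ]
salt base [661.54 336.7    0.  ]
apple [354.44 244.91  -0.  ]
spoon [379.72 -43.11   0.  ]
smallbox [ 503.37 -266.44    0.  ]
toweltop@250 [829.02 240.92 250.  ]
```

arm_command(plan=[{"jaw": 1, "dx": -405, "dy": -367, "dz": 0, "wz": -0.356}, {"jaw": 1, "dx": -405, "dy": -367, "dz": 0, "wz": -0.356}, {"jaw": 1, "dx": -405, "dy": -367, "dz": 0, "wz": -0.356}, {"jaw": 1, "dx": -405, "dy": -367, "dz": 0, "wz": -0.356}, {"jaw": 1, "dx": -405, "dy": -367, "dz": 0, "wz": -0.356}, {"jaw": 1, "dx": -405, "dy": -367, "dz": 0, "wz": -0.356}, {"jaw": 1, "dx": -405, "dy": -367, "dz": 0, "wz": -0.356}, {"jaw": 1, "dx": -405, "dy": -367, "dz": 0, "wz": -0.356}, {"jaw": 1, "dx": -405, "dy": -367, "dz": 0, "wz": -0.356}, {"jaw": 1, "dx": -405, "dy": -367, "dz": 0, "wz": -0.356}, {"jaw": 1, "dx": -405, "dy": -367, "dz": 0, "wz": -0.356}, {"jaw": 1, "dx": -405, "dy": -367, "dz": 0, "wz": -0.356}], squeeze=20)

```text
invalid input
```

```bash
cat > snap.py <<'E'
import sys
from bench import *
from h import *
t=sys.argv[1]
for c in sys.argv[2:]:
    s=snapshot(c); pickle.dump(s,open(f"{t}_{c}.pkl","wb")); a=cv2.cvtColor(s["pixels"],cv2.COLOR_RGB2BGR)
    if c!="wrist":
        x,y=(130,80) if c=="scene" else (110,165)
        a=cv2.resize(a[y:y+180,x:x+240],None,fx=3.3,fy=3.3,interpolation=cv2.INTER_CUBIC)
    cv2.imwrite(f"pics/{t}_{c}.png",a)
q=sense();print(q["time"],q["tool_pos"],q["tcp_rot"],q["ft_force"],q["finger_gap"])
E
python3 snap.py d scene side
```

```text
0.85 [178.31644584 572.90593678 404.71029798] [ 1.79997087e+02 -8.45174907e-04  1.62708362e+02] [0.13304017 0.21431947 0.28443618] 85.57898435437386
```

View pics/d_side.png

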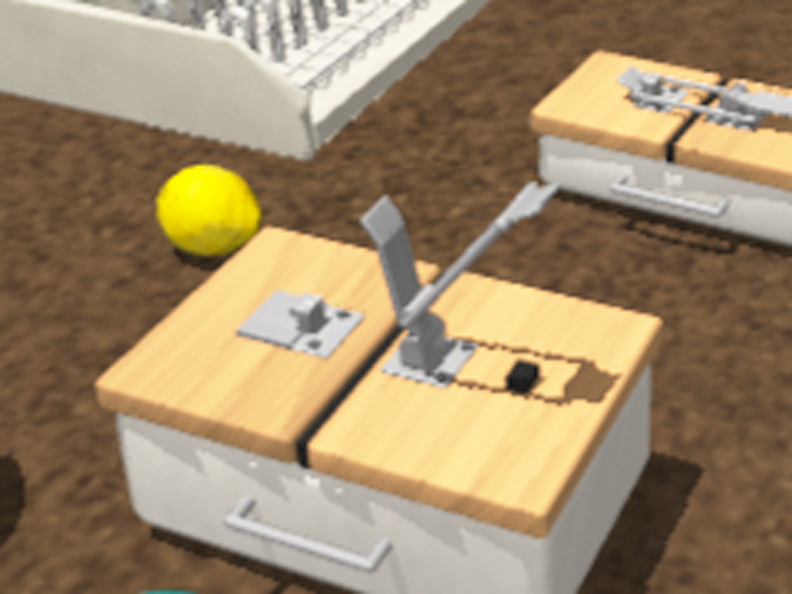

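The arm did not move: the box and latch are unchanged (bar near (520,205), lever tip near (380,210)). I'll retry with every field present.

arm_command(plan=[{"jaw": 1, "dx": -405, "dy": -367, "dz": 0, "wx": 0, "wy": 0, "wz": -0.356}, {"jaw": 1, "dx": -405, "dy": -367, "dz": 0, "wx": 0, "wy": 0, "wz": -0.356}, {"jaw": 1, "dx": -405, "dy": -367, "dz": 0, "wx": 0, "wy": 0, "wz": -0.356}, {"jaw": 1, "dx": -405, "dy": -367, "dz": 0, "wx": 0, "wy": 0, "wz": -0.356}, {"jaw": 1, "dx": -405, "dy": -367, "dz": 0, "wx": 0, "wy": 0, "wz": -0.356}, {"jaw": 1, "dx": -405, "dy": -367, "dz": 0, "wx": 0, "wy": 0, "wz": -0.356}, {"jaw": 1, "dx": -405, "dy": -367, "dz": 0, "wx": 0, "wy": 0, "wz": -0.356}, {"jaw": 1, "dx": -405, "dy": -367, "dz": 0, "wx": 0, "wy": 0, "wz": -0.356}, {"jaw": 1, "dx": -405, "dy": -367, "dz": 0, "wx": 0, "wy": 0, "wz": -0.356}, {"jaw": 1, "dx": -405, "dy": -367, "dz": 0, "wx": 0, "wy": 0, "wz": -0.356}, {"jaw": 1, "dx": -405, "dy": -367, "dz": 0, "wx": 0, "wy": 0, "wz": -0.356}, {"jaw": 1, "dx": -405, "dy": -367, "dz": 0, "wx": 0, "wy": 0, "wz": -0.356}], squeeze=20)

```text
time: 2.05
tool_pos: [457.9, 97.4, 404.9]
tcp_rot: [-179.9, 0.1, -177.3]
ft_force: [-1.2, 1.1, -0.7]
finger_gap: -0.1
```

arm_command(plan=[{"jaw": 1, "dx": 0, "dy": 0, "dz": 35, "wx": 0, "wy": 0, "wz": 0}, {"jaw": 1, "dx": 0, "dy": 0, "dz": 57, "wx": 0, "wy": 0, "wz": 0}, {"jaw": 1, "dx": -10, "dy": 0, "dz": 57, "wx": 0, "wy": 0, "wz": 0}, {"jaw": 1, "dx": -23, "dy": 0, "dz": 57, "wx": 0, "wy": 0, "wz": 0}, {"jaw": 1, "dx": -35, "dy": 0, "dz": 57, "wx": 0, "wy": 0, "wz": 0}, {"jaw": 1, "dx": -45, "dy": 0, "dz": 53, "wx": 0, "wy": 0, "wz": 0}, {"jaw": 1, "dx": -55, "dy": 0, "dz": 49, "wx": 0, "wy": 0, "wz": 0}, {"jaw": 1, "dx": -65, "dy": 0, "dz": 45, "wx": 0, "wy": 0, "wz": 0}, {"jaw": 1, "dx": -75, "dy": 0, "dz": 42, "wx": 0, "wy": 0, "wz": 0}])

```text
time: 2.95
tool_pos: [532.1, 106.8, 364.8]
tcp_rot: [180.0, 0.1, -176.9]
ft_force: [0.4, 0.4, 0.3]
finger_gap: 0.0
```

```bash
python3 snap.py e scene side
```

```text
3.05 [532.43982316 106.67179467 364.85196418] [ 179.99013159    0.18537425 -176.86886704] [-0.67585728 -0.59852137  0.05263043] 0.3334534081375381
```

View pics/e_side.png

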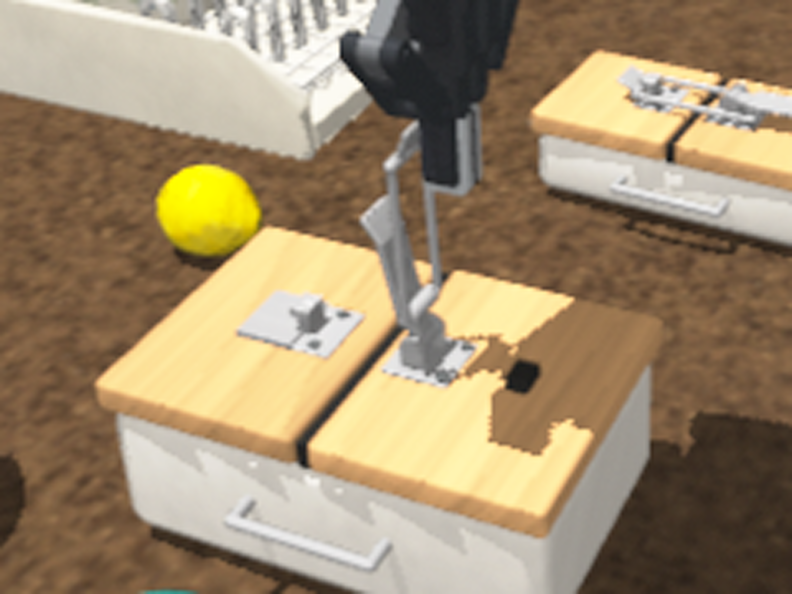

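View pics/e_scene.png

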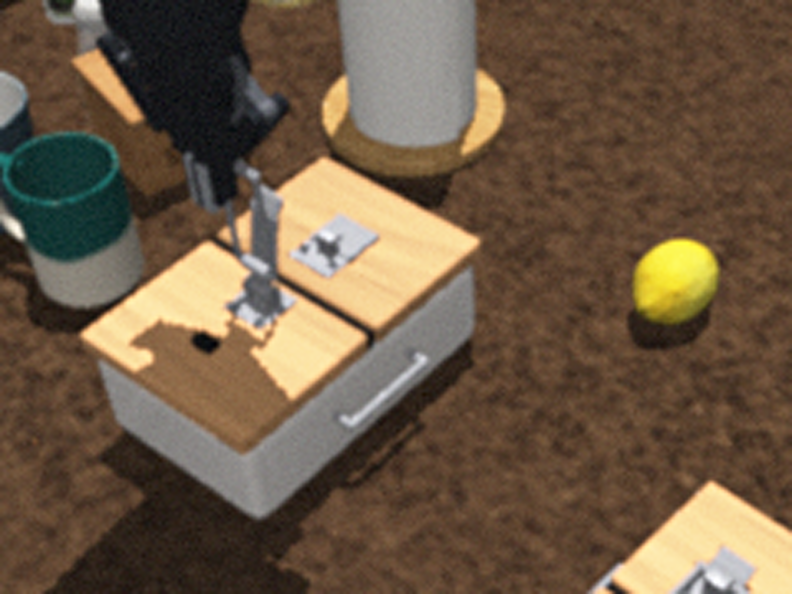

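The loop is nearly upright, its bar near (405,150) in the side crop and centred on the fingers, with the lever untouched. I'll keep pushing past vertical.

arm_command(plan=[{"jaw": 1, "dx": -10, "dy": 0, "dz": -2, "wx": 0, "wy": 0, "wz": 0}, {"jaw": 1, "dx": -20, "dy": 0, "dz": -3, "wx": 0, "wy": 0, "wz": 0}, {"jaw": 1, "dx": -30, "dy": 0, "dz": -3, "wx": 0, "wy": 0, "wz": 0}, {"jaw": 1, "dx": -40, "dy": 0, "dz": -3, "wx": 0, "wy": 0, "wz": 0}, {"jaw": 1, "dx": -40, "dy": 0, "dz": -20, "wx": 0, "wy": 0, "wz": 0}, {"jaw": 1, "dx": -40, "dy": 0, "dz": -40, "wx": 0, "wy": 0, "wz": 0}])

```text
time: 3.65
tool_pos: [571.1, 108.2, 401.5]
tcp_rot: [-180.0, -0.2, -176.9]
ft_force: [0.2, 0.6, 0.0]
finger_gap: -0.2
```

```bash
python3 snap.py f scene side
```

```text
3.75 [572.02918257 108.40955279 405.78093949] [ 179.98587905    0.27279245 -176.89936391] [0.0337159  0.1309786  0.75042681] 0.14442225220382082
```

View pics/f_side.png

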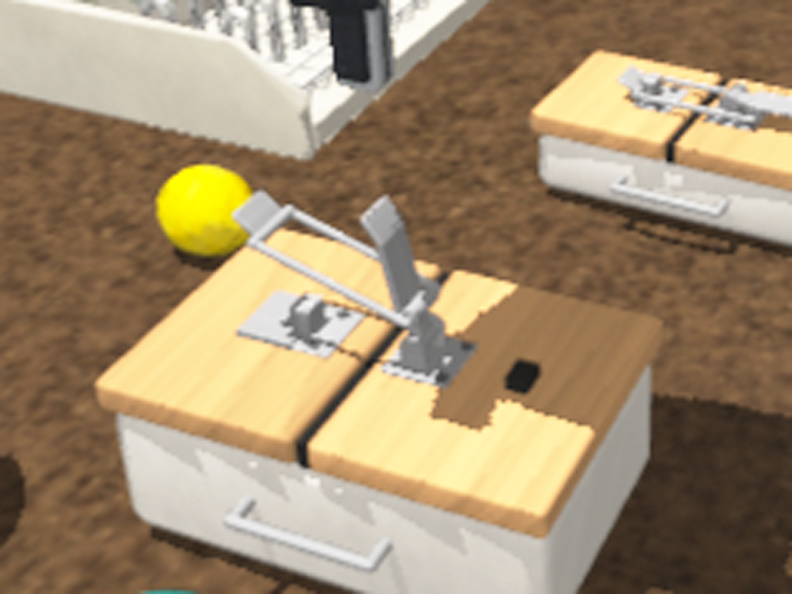

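View pics/f_scene.png

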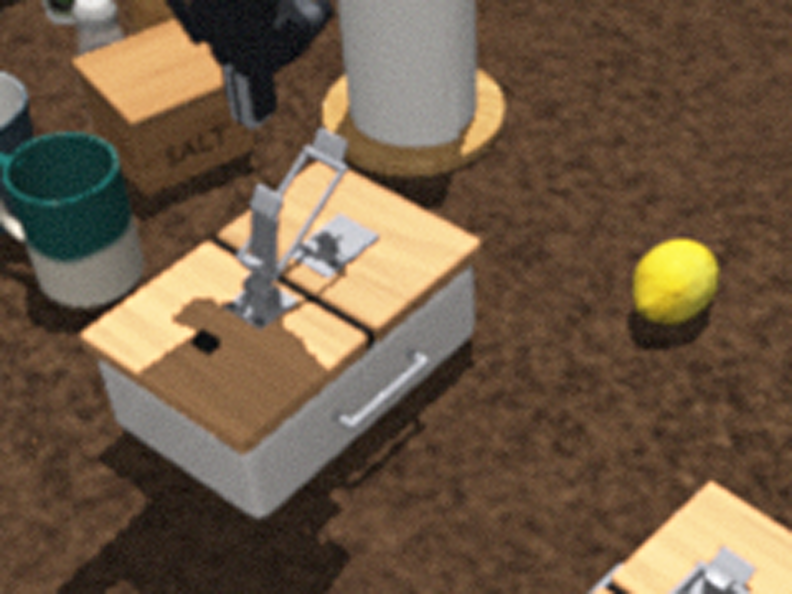

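The loop is past vertical and falling (bar near (270,230) in side). I'll move over to the far side of the lever, high up, while it falls, then check.

arm_command(plan=[{"jaw": 1, "dx": -15, "dy": 0, "dz": 0, "wx": 0, "wy": 0, "wz": 0}, {"jaw": 1, "dx": -28, "dy": 0, "dz": 0, "wx": 0, "wy": 0, "wz": 0}, {"jaw": 1, "dx": -28, "dy": 0, "dz": 0, "wx": 0, "wy": 0, "wz": 0}, {"jaw": 1, "dx": -28, "dy": 0, "dz": 0, "wx": 0, "wy": 0, "wz": 0}])

```text
time: 4.15
tool_pos: [598.7, 109.8, 401.6]
tcp_rot: [-180.0, -0.1, -176.9]
ft_force: [0.3, 0.2, 0.5]
finger_gap: -0.1
```

```bash
python3 snap.py g scene side
```

```text
4.25 [598.36385219 109.83677314 402.07453309] [-1.79999251e+02 -6.39676654e-02 -1.76895246e+02] [ 0.09990539 -0.04958419  0.70398731] 0.01699897787204984
```

View pics/g_side.png

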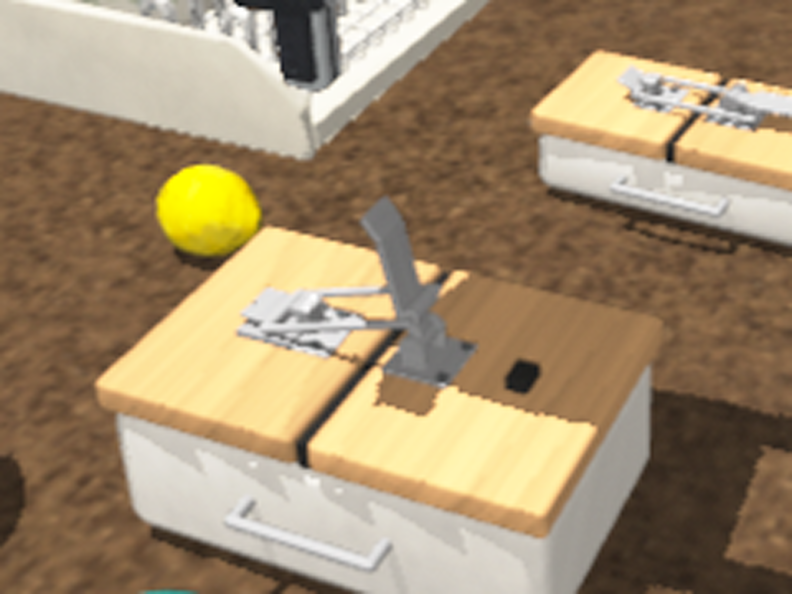

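View pics/g_scene.png

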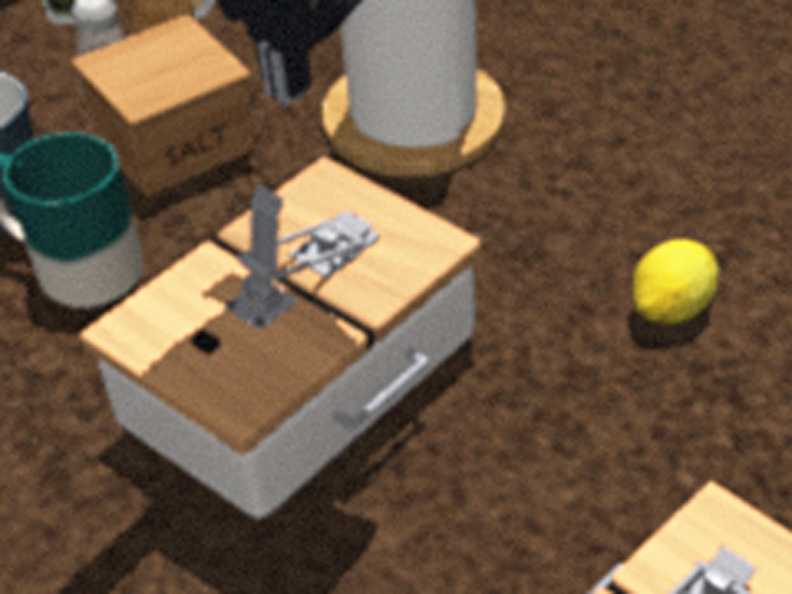

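Run:
```python
from fit import *
G={c:pickle.load(open(f"g_{c}.pkl","rb")) for c in["scene","side"]}
out=[]
for c,X0 in (("side",(170,235)),("scene",(190,130))):
    a=cv2.cvtColor(G[c]["pixels"],cv2.COLOR_RGB2BGR)[X0[1]:X0[1]+50,X0[0]:X0[0]+66]
    out.append(cv2.resize(a,None,fx=6,fy=6,interpolation=cv2.INTER_CUBIC))
    for n,l in (("bar",(62,0,98)),("seat",(46,0,101)),("tip",(1.2,0,171))): print(c,n,proj(G[c],W(q,l))-X0)
cv2.imwrite("pics/g_z.png",np.hstack(out))
```

```text
side bar [22.72 24.18]
side seat [31.27 24.81]
side tip [53.21 -7.7 ]
scene bar [45.2  19.77]
scene seat [40.12 22.65]
scene tip [21.46  8.19]
```

View pics/g_z.png

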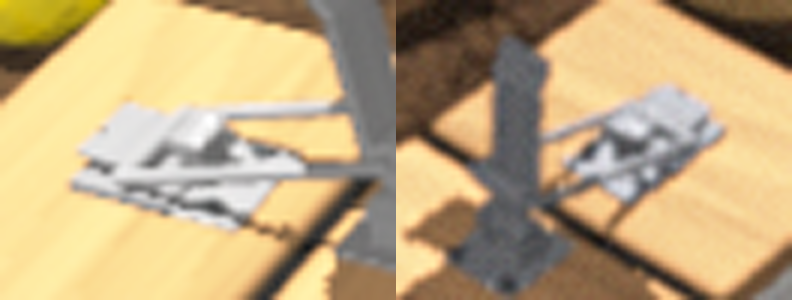

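The loop encircles the keeper with its bar on the far side, at (145,145) in the left crop, which matches the predicted position. Next I'll lower the fingers beyond the lever and push it back.

arm_command(plan=[{"jaw": 1, "dx": 0, "dy": 0, "dz": 40, "wx": 0, "wy": 0, "wz": 0}, {"jaw": 1, "dx": 0, "dy": 0, "dz": 78, "wx": 0, "wy": 0, "wz": 0}, {"jaw": 1, "dx": 12, "dy": 0, "dz": 78, "wx": 0, "wy": 0, "wz": 0}, {"jaw": 1, "dx": 22, "dy": 0, "dz": 78, "wx": 0, "wy": 0, "wz": 0}, {"jaw": 1, "dx": 33, "dy": 0, "dz": 78, "wx": 0, "wy": 0, "wz": 0}, {"jaw": 1, "dx": 40, "dy": 0, "dz": 76, "wx": 0, "wy": 0, "wz": 0}, {"jaw": 1, "dx": 46, "dy": 0, "dz": 75, "wx": 0, "wy": 0, "wz": 0}, {"jaw": 1, "dx": 54, "dy": 0, "dz": 76, "wx": 0, "wy": 0, "wz": 0}, {"jaw": 1, "dx": 62, "dy": 0, "dz": 78, "wx": 0, "wy": 0, "wz": 0}])

```text
time: 5.15
tool_pos: [536.6, 106.5, 325.5]
tcp_rot: [180.0, 0.1, -176.9]
ft_force: [1.8, 0.3, 0.4]
finger_gap: 0.1
```

```bash
python3 snap.py i scene side
```

```text
5.25 [535.96279468 106.46678284 324.54823554] [-1.79997579e+02 -2.91449773e-02 -1.76889142e+02] [ 0.55017444 -0.13602763 -0.03993051] 0.33237014823539707
```

View pics/i_side.png

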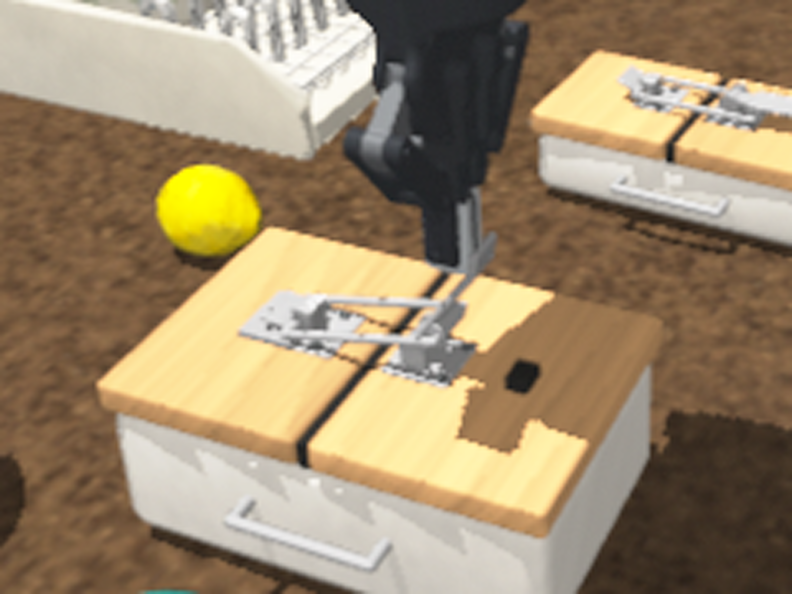

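View pics/i_scene.png

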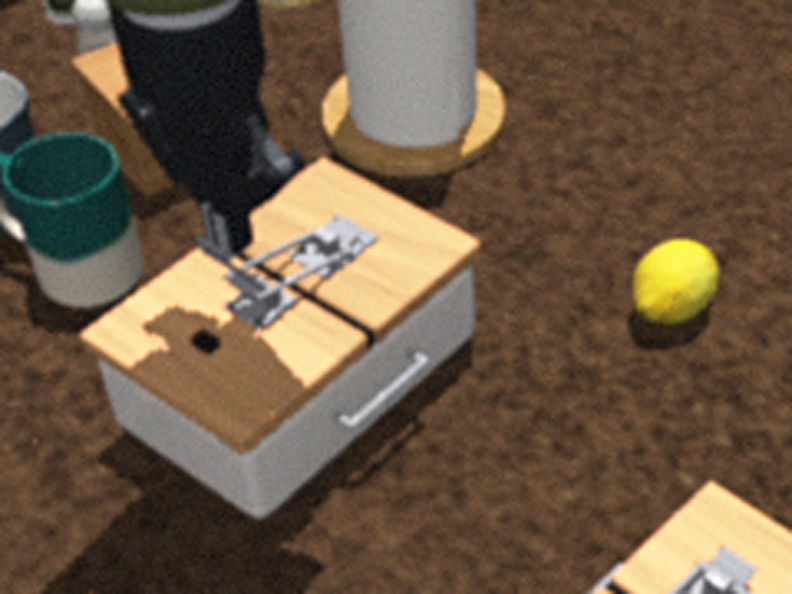

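The lever is about 1.0 rad with the loop still hooked. Now I'll push on down along its arc.

arm_command(plan=[{"jaw": 1, "dx": 10, "dy": 0, "dz": 4, "wx": 0, "wy": 0, "wz": 0}, {"jaw": 1, "dx": 18, "dy": 0, "dz": 12, "wx": 0, "wy": 0, "wz": 0}, {"jaw": 1, "dx": 24, "dy": 0, "dz": 21, "wx": 0, "wy": 0, "wz": 0}, {"jaw": 1, "dx": 28, "dy": 0, "dz": 31, "wx": 0, "wy": 0, "wz": 0}, {"jaw": 1, "dx": 30, "dy": 0, "dz": 37, "wx": 0, "wy": 0, "wz": 0}, {"jaw": 1, "dx": 30, "dy": 0, "dz": 41, "wx": 0, "wy": 0, "wz": 0}, {"jaw": 1, "dx": 30, "dy": 0, "dz": 41, "wx": 0, "wy": 0, "wz": 0}])

```text
time: 5.95
tool_pos: [506.3, 104.9, 284.0]
tcp_rot: [-180.0, -0.1, -176.9]
ft_force: [-5.0, -0.7, 7.4]
finger_gap: 0.4
```

```bash
python3 snap.py j scene side
```

```text
6.05 [506.69714905 104.89800432 284.07955696] [-1.79998017e+02 -6.62351785e-02 -1.76888189e+02] [-6.26426115 -0.65320645  8.9999845 ] 0.14233473415986733
```

View pics/j_side.png

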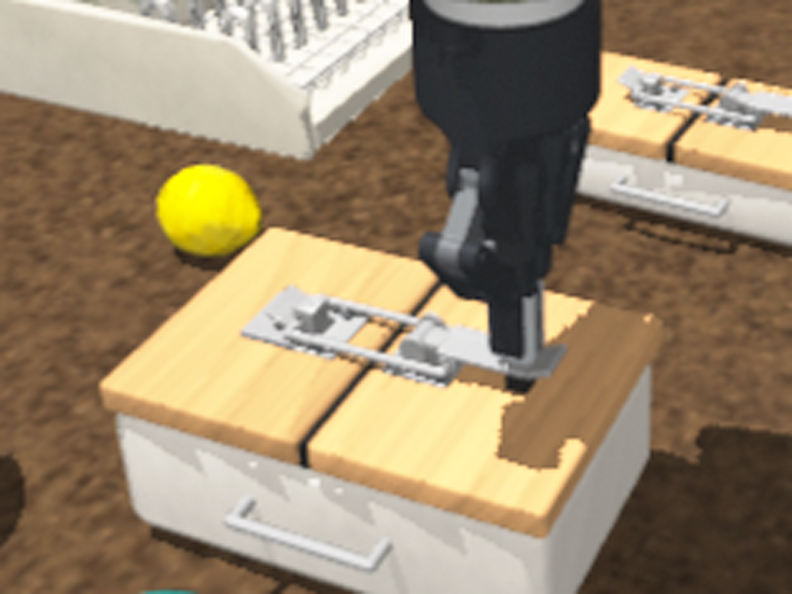

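The lever is almost flat and the fingers press on it with about 9 N. The black stop shows beneath it near (520,382). I'll press a few mm further.

arm_command(plan=[{"jaw": 1, "dx": 0, "dy": 0, "dz": 2, "wx": 0, "wy": 0, "wz": 0}, {"jaw": 1, "dx": 0, "dy": 0, "dz": 4, "wx": 0, "wy": 0, "wz": 0}, {"jaw": 1, "dx": 0, "dy": 0, "dz": 4, "wx": 0, "wy": 0, "wz": 0}])

```text
time: 6.35
tool_pos: [506.9, 105.0, 282.9]
tcp_rot: [-180.0, -0.1, -176.9]
ft_force: [-19.4, -2.4, 32.0]
finger_gap: -0.2
```

32 N for about 1 mm of travel means it is on its stop. I'll back off upward and look.

arm_command(plan=[{"jaw": 1, "dx": 0, "dy": 0, "dz": -10, "wx": 0, "wy": 0, "wz": 0}, {"jaw": 1, "dx": 0, "dy": 0, "dz": -50, "wx": 0, "wy": 0, "wz": 0}, {"jaw": 1, "dx": 0, "dy": 0, "dz": -90, "wx": 0, "wy": 0, "wz": 0}, {"jaw": 1, "dx": 20, "dy": 0, "dz": -130, "wx": 0, "wy": 0, "wz": 0}, {"jaw": 1, "dx": 50, "dy": 0, "dz": -150, "wx": 0, "wy": 0, "wz": 0}, {"jaw": 1, "dx": 50, "dy": 0, "dz": -150, "wx": 0, "wy": 0, "wz": 0}])

```text
time: 6.95
tool_pos: [456.0, 102.3, 434.1]
tcp_rot: [180.0, 0.4, -176.9]
ft_force: [0.2, -0.7, 0.5]
finger_gap: 0.1
```

```bash
python3 snap.py k scene side
python3 - <<'E'
from fit import *
G={c:pickle.load(open(f"k_{c}.pkl","rb")) for c in["scene","side"]}
out=[]
for c,X0 in (("side",(170,225)),("scene",(165,130))):
    a=cv2.cvtColor(G[c]["pixels"],cv2.COLOR_RGB2BGR)[X0[1]:X0[1]+75,X0[0]:X0[0]+100]
    out.append(cv2.resize(a,None,fx=4,fy=4,interpolation=cv2.INTER_CUBIC))
    for n,l in (("bar at seat",(46,0,101)),("lever end flat",(-87,0,108)),("end .2rad",(-86,0,121))): print(c,n,(proj(G[c],W(q,l))-X0)*4)
cv2.imwrite("pics/k_z.png",np.hstack(out))
E
```

```text
7.05 [456.97600745 102.17188664 430.06901641] [ 1.79997628e+02  1.03620136e-01 -1.76891312e+02] [ 0.25790389  0.53991579 -0.03318339] 0.07729648632501526
side bar at seat [125.09 139.22]
side lever end flat [438.63 201.84]
side end .2rad [435.68 172.56]
scene bar at seat [260.46  90.59]
scene lever end flat [ 79.09 222.43]
scene end .2rad [ 75.93 202.96]
```

View pics/k_z.png

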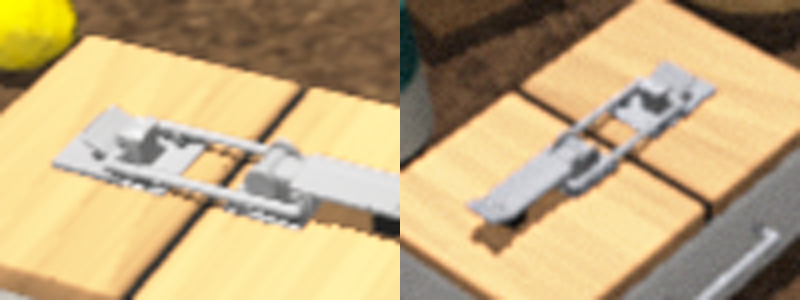

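View pics/k_side.png

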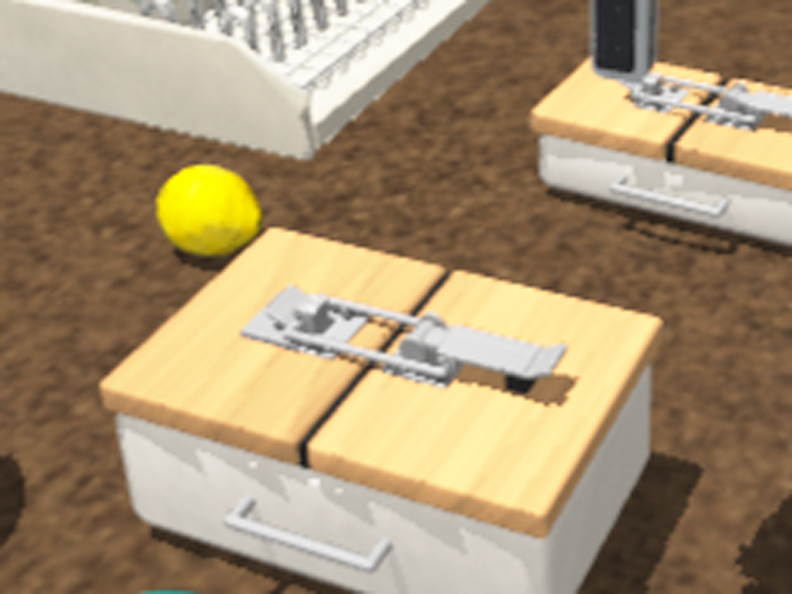

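The lever lies flat on its stop at (520,380) with the fingers well clear, and the loop's wires run to the keeper at (310,315).

Run:
```python
from bench import *
s=sense();print(s["time"],s["qd"],s["ft_force"])
print(hand_in())
```

```text
7.05 [-0.15902359  2.58592111  0.75247628  0.01915487 -0.56818813  0.02810245] [ 0.25790389  0.53991579 -0.03318339]
the job is handed in; nothing more can be done
None
```

The larger box is latched, as far as the pictures show, and I handed the job in at about 7 s of the 38 s allowed. The hand-in reported no verdict.

With closed fingers I pushed the loop over past vertical. It fell around the keeper with its bar behind the hook while the lever was still up. I then pushed the lever back along its arc and down onto its stop. The force on the fingers rose to 32 N upward (about 37 N in all) for about 1 mm of travel there. That was brief, and on the fingertips only.

**Last checks:** after I backed off, both outside cameras showed the lever staying flat on its black stop. The loop still ran to the keeper, the fingers were well clear and the wrist force was near zero.

**Limits of those checks:**
- I judged the bar's final seat from the pictures and from the lever staying down by itself, not by measuring it. The tab and keeper partly hide the bar.
- Points fitted to the box came out 1 to 3 pixels off in image height, which is about 2 mm.
- One early move call was refused because some fields were missing, and nothing moved.

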